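# Crank the hull-section slide to its scale mark

## Task

Two hand-cranked slides stand on the blue mat: one carries the hollow, open-topped printed hull section, the other the pointed bow cone. Turn the handwheel of the hull-section slide by its upright handle until the slide's pointer stands at the long black mark on its scale, then let go. Move the slide only by its handwheel, and leave the bow slide's handwheel as it is.

Things in the scene. Friction and masses are not known exactly. Their poses are not given: they have to be found in the camera images.
- hull_stage: Fixed base of the slide with the hollow hull section: aluminium plate 425 x 135 mm, grey gearbox at the robot's end. Origin on the handwheel's vertical axle at table height; x along the rails away from the wheel, y left, z up. White scale along the left edge (y = 44 to 74 mm), short ticks each 10 mm, one long black mark at x = 260 mm. Level handwheel 126 mm across, rim top 98 mm above the table.
- hull_handle (a point): Middle of the upright black handle on that handwheel's rim, where to grip: 128 mm above the table, 55 mm from the axle. Round, 22 to 25 mm thick, 100 to 150 mm above the table; it spins on its pin, so the gripper need not turn. Turning clockwise from above drives the slide away from the wheel (+x), 60 mm per turn; takes 1 to 3 N and stays where left.
- hull_carriage: The slide: dark steel block 90 x 95 x 22 mm carrying the ivory hull section (66 x 72 mm, open top 134 mm above the table). Origin mid-length under the block, 30 mm above the table, axes as hull_stage. Its steel pointer over the scale is at this x = 0, so it is at the mark when this origin is at x = 260 mm in hull_stage. Starts at 175 to 210 mm, runs 175 to 295 mm.
- bow_handle (a point): Middle of the like handle on the other slide's handwheel, same make and sizes, which carries the solid pointed ivory bow cone (86 mm tall). Not to be turned.

How it is judged:
By the outcome, as a careful person would: the job done as asked, in the order asked, and still so for the second after the job is handed in, with the robot touching nothing.
It also fails if it takes over 51 s, if anything falls off the work surface, if the arm or the gripper's body presses on something with over 40 N, if the wrist force passes 120 N, or if a joint passes its speed limit or range.

## Robot

A 6-joint arm with a two-finger parallel gripper is mounted at the origin on the work surface. World frame = base frame: x ahead of the robot, y to its left, z up, the work surface at z = 0. Lengths are in mm, angles in rad, forces in N, time in s.
With the tool pointing down it reaches from about 300 to 775 mm from the base axis. Payload 14.6 kg.
Tool frame: the origin (TCP) lies midway between the tips of the shut fingers; the grasp point (between the pads) lies manip.tcp_to_grasp behind it (manip.tcp_to_grasp is the distance from the TCP to the grasp point, in mm); x points along the fingers, z is the direction in which the jaws open and shut, and the axes are right-handed (so a half turn about x gives the same grasp; the last joint's range is limited). The gripper opens to 94 mm and grips with 3 to 60 N. Pads are 16 mm wide; open, the fingers measure 119 mm over their backs; the gripper's body (75 mm by 177 mm) begins 78 mm behind the grasp point.
Start: joints at [-1.32, 0.3, 1.521, -0, 1.321, -0.067], TCP at [171.855, -522.451, 205.446] pointing down, gripper open.
Joint ranges: [-3.03, 3.03], [-0.79, 2.21], [0.23, 2.52], [-1.04, 4.18], [0, 3.07], [-2.55, 2.55]. Speed limits (rad/s): [2.22, 2.22, 2.57, 3.14, 3.14, 3.14].

## Interface

Orientations are given as [roll, pitch, yaw] about the fixed x, y, z axes, in that order (R = Rz(yaw) Ry(pitch) Rx(roll)).
In Python, from cell import manip gives the robot as it stands.
- The arm moves only by the shell command python3 -m jog 'ROWS' [FORCE]. ROWS is JSON, a list of rows, each an object of numbers: "grip": the opening, from 0 (shut) to 1 (fully open); "tx", "ty", "tz": the shift along the tool's x, y, z in units of 40 mm (1.0 is 40 mm); "turn": the turn about the tool's x in units of 6 degrees (1.0 is 6 degrees). In form: [{"grip": .., "tx": .., "ty": .., "tz": .., "turn": ..}, ...]. A call has 1 to 12 rows; each row is the pose to reach, as a shift and turn from the pose commanded when the call began, along the tool's axes at that moment; what a row does not reach only later rows make up. A row lasts 1/12 s, in which the tool goes at most 41.7 mm and 7.16 degrees, less where a joint would pass 70% of its speed; a pose out of reach is approached as far as the arm can. A call with a gripper value outside its range is refused whole. The fingers move at their own pace and stop on an object; FORCE is the grip in N (left out, the last holds). Time passes only in rows, so rows that repeat a pose let the fingers close. It gives the time, the measured TCP pose, the force and the opening at its end, in the units of the state.
- manip.read_state(): the state, without advancing time (a new reading comes with each control period).
- manip.camera(name): name is "scene" or "top" or "wrist"; returns a dict with "image" (400x640x3 uint8, red, green, blue), "fx", "fy", "cx", "cy" (pixels), "k1" (the pictures are not rectified: a ray, as slopes to the right and down, at radius r is drawn at 1 + k1 r^2 times it, then the intrinsics apply), "eye" and "attitude" of the camera in the world. Camera axes: x right, y up, looking along -z (the intrinsics and any distortion apply to the point x, -y, -z); pixel columns grow to the right and rows downward; lengths in mm; the calibration is good to about 2 mm. A picture is of the moment at which its call begins. There is no depth.
- manip.sign_off(): hands the job in, once; it reports no verdict.
The state is a dict: "clock": time; "joints": joint angles; "qd": joint speeds; "effort": joint torques, N m; "eef_pos": TCP position; "eef_rot": TCP orientation; "wrist_force": force on the tool from outside, world axes, zero at the start; "moment": the same for the moment, N m; "finger_gap": finger opening in mm.
Only numpy, scipy, OpenCV 4.12 (cv2) and the standard library are available. Lean on these libraries where they do the work, as an engineer would, in place of code of your own. Each camera call takes 0.05 s, during which the arm holds its last target. There are 200 camera calls.

## Working session

There is one attempt and no reset: what is moved stays moved. The work goes in short steps, Python scripts to look and compute and a shell command to move; the robot and the scene stay as the last step left them, time stands still between calls to the robot, and variables do not carry over. Pictures are saved under pics/ and viewed, about 8 in all and at most 12, crops included, and the job is handed in when it is done.

```bash
ls; mkdir -p pics
cat > h.py <<'E'
import numpy as np, cv2
from cell import manip
def shot(name,fn=None):
    c=manip.camera(name)
    if fn: cv2.imwrite('pics/'+fn,c['image'][:,:,::-1])
    return c
def rot(a):
    a=np.array(a,float)
    if a.shape==(3,3): return a
    from scipy.spatial.transform import Rotation as R
    return R.from_euler('xyz',a).as_matrix()
def ray(c,u,v):
    d=np.array([(u-c['cx'])/c['fx'],(v-c['cy'])/c['fy']]);p=d.copy()
    for _ in range(20): p=d/(1+c['k1']*(p@p))
    return np.array(c['eye'],float),rot(c['attitude'])@np.array([p[0],-p[1],-1])
def onz(c,u,v,z):
    e,d=ray(c,u,v);return e+d*(z-e[2])/d[2]
def proj(c,P):
    q=rot(c['attitude']).T@(np.array(P,float)-np.array(c['eye']));p=np.array([q[0],-q[1]])/-q[2]
    p=p*(1+c['k1']*(p@p));return np.array([c['fx']*p[0]+c['cx'],c['fy']*p[1]+c['cy']])
E
python3 - <<'E'
from h import *
for n in('top','scene'):
    c=shot(n,n+'1.png');print({k:v for k,v in c.items() if k!='image'})
print(manip.read_state(),manip.tcp_to_grasp)
E
```

```text
pics
{'fx': 403.0160150028403, 'fy': 403.0160150028403, 'cx': 309.55904148607766, 'cy': 204.19860197347458, 'k1': -0.09537825460484015, 'eye': array([471.11092657,  -3.16461657, 852.74945485]), 'attitude': array([ 0.17290004, -0.01445927, -1.56493663])}
{'fx': 479.5700855833038, 'fy': 479.5700855833038, 'cx': 322.04366902109587, 'cy': 189.5473230812453, 'k1': -0.04826962354729883, 'eye': array([ 849.9196816 , -477.00327984, 1052.21899509]), 'attitude': array([0.52149282, 0.00562783, 0.46768923])}
{'clock': 0.1, 'joints': array([-1.31959722e+00,  3.00439696e-01,  1.52151808e+00, -3.89232698e-05,
        1.32070791e+00, -6.66070883e-02]), 'qd': array([-0.00032025, -0.00150792, -0.0030465 , -0.00086654, -0.00034209,
        0.00137846]), 'effort': array([ 1.09016978e-04, -5.32638967e+01, -3.53280830e+01,  7.09385192e-02,
        2.35338346e-02, -6.19547677e-05]), 'eef_pos': array([ 171.79010922, -522.23111196,  204.93020748]), 'eef_rot': array([3.11010702, 1.56972263, 1.85712654]), 'wrist_force': array([ 0.15295983, -0.44707543,  0.13826177]), 'moment': array([ 0.00104356,  0.02444041, -0.00620249]), 'finger_gap': 94.17600589925729} 18.8
```

View pics/top1.png

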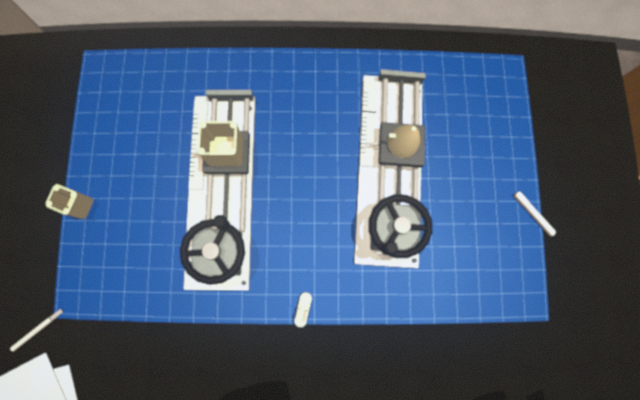

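View pics/scene1.png

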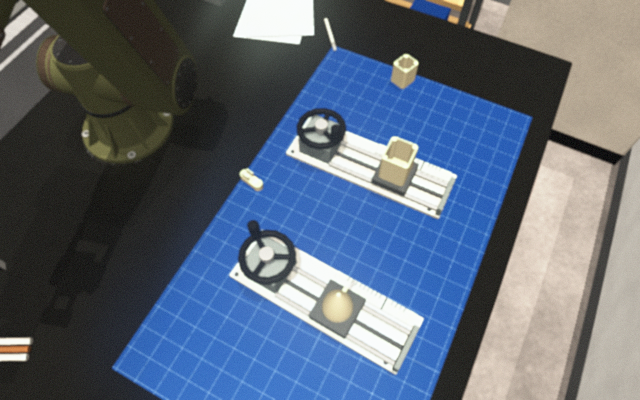

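The top view shows the hull slide at left, with its wheel hub at about (211,251), handle near (220,222) and carriage near (222,150). The bow slide is at right, wheel at (402,225). I'll zoom in on the hull slide in both views.

Run:
```python
from h import *
a=cv2.imread('pics/top1.png')[85:300,170:265];b=cv2.imread('pics/scene1.png')[95:225,280:465]
a=cv2.resize(a,None,fx=2.79,fy=2.79,interpolation=cv2.INTER_CUBIC);b=cv2.resize(b,None,fx=2.8,fy=2.8,interpolation=cv2.INTER_CUBIC)
o=np.zeros((600,800,3),np.uint8);o[:a.shape[0],:a.shape[1]]=a[:600,:];w=min(b.shape[1],800-270);o[:b.shape[0],270:270+w]=b[:,:w]
cv2.imwrite('pics/crop1.png',o)
c=shot('top')
for u,v,z in[(211,251,98),(220,222,150),(194,96,10),(254,98,10),(249,290,10),(184,289,10)]: print(onz(c,u,v,z).round(1))
```

```text
[512.6 170.5  98. ]
[560.8 144.8 150. ]
[863.7 247.4  10. ]
[858.9 111.4  10. ]
[438.3 109.   10. ]
[438.3 243.9  10. ]
```

View pics/crop1.png

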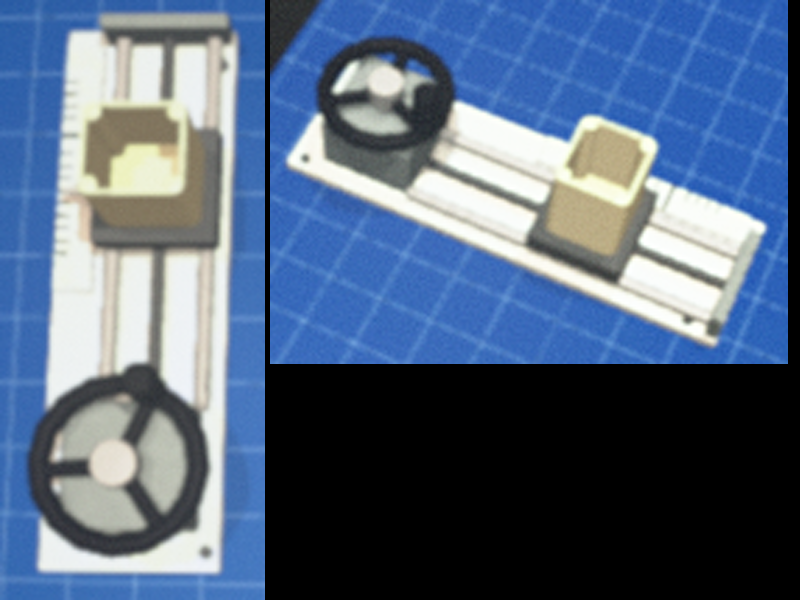

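```bash
cat >> h.py <<'E'
def plan(P):
    s=manip.read_state();R=rot(s['eef_rot']);d=np.array(P)-s['eef_pos'];print('eef',s['eef_pos'].round(1),'shift units tx ty tz',(R.T@d/40).round(3));print(R.round(3))
E
python3 - <<'E'
from h import *
t=shot('top');s=shot('scene')
A=onz(t,210.1,250.6,100);H=onz(t,219.9,220.6,150);print('axle',A,'handle',H,np.hypot(*(H-A)[:2]),np.degrees(np.arctan2(*(H-A)[1::-1])))
print('scene handle',onz(s,338,128,150),'hub',onz(s,280+115/2.8,95+82/2.8,100))
print('block edge',onz(t,170+157/2.79,85+244/2.79,52)-A)
for z in(109,230):plan([H[0],H[1],z])
E
```

```text
axle [513.2286959  171.74838301 100.        ] handle [563.27348363 145.09648047 150.        ] 56.699247685076074 -28.03802438007367
scene handle [570.12051076 148.69004068 150.        ] hub [511.94970731 174.91180024 100.        ]
block edge [162.39620137 -14.63606389 -48.        ]
eef [ 171.8 -522.4  205.2] shift units tx ty tz [  2.412  14.51  -12.792]
[[-0.     0.95   0.312]
 [ 0.     0.312 -0.95 ]
 [-1.     0.    -0.   ]]
eef [ 171.8 -522.4  205.2] shift units tx ty tz [ -0.613  14.51  -12.793]
[[-0.     0.95   0.312]
 [ 0.     0.312 -0.95 ]
 [-1.     0.    -0.   ]]
```

```bash
python3 -m jog '[{"grip":1,"tx":-0.6,"ty":0.7,"tz":-0.6,"turn":0.5},{"grip":1,"tx":-0.6,"ty":1.4,"tz":-1.2,"turn":1},{"grip":1,"tx":-0.6,"ty":2.1,"tz":-1.8,"turn":1.5},{"grip":1,"tx":-0.6,"ty":2.8,"tz":-2.5,"turn":2},{"grip":1,"tx":-0.6,"ty":3.5,"tz":-3.1,"turn":2.5},{"grip":1,"tx":-0.6,"ty":4.2,"tz":-3.7,"turn":3},{"grip":1,"tx":-0.6,"ty":4.9,"tz":-4.3,"turn":3},{"grip":1,"tx":-0.6,"ty":5.6,"tz":-4.9,"turn":3},{"grip":1,"tx":-0.6,"ty":6.3,"tz":-5.5,"turn":3},{"grip":1,"tx":-0.6,"ty":7,"tz":-6.2,"turn":3},{"grip":1,"tx":-0.6,"ty":7.2,"tz":-6.4,"turn":3},{"grip":1,"tx":-0.6,"ty":7.2,"tz":-6.4,"turn":3}]' 15; python3 -c "
from h import *
plan([563,146,210])"
```

```text
clock: 1.25
eef_pos: [366.3, -187.2, 229.6]
eef_rot: [1.754, 1.57, 0.19]
wrist_force: [-0.3, 0.2, 0.2]
finger_gap: 94.1
eef [ 366.3 -187.2  229.6] shift units tx ty tz [ 0.492  4.978 -8.294]
[[ 0.     1.     0.007]
 [ 0.     0.007 -1.   ]
 [-1.     0.    -0.   ]]
```

```bash
python3 -m jog '[{"grip":1,"ty":0.45,"tz":-0.75},{"grip":1,"ty":0.9,"tz":-1.5},{"grip":1,"ty":1.35,"tz":-2.25},{"grip":1,"ty":1.8,"tz":-3},{"grip":1,"ty":2.25,"tz":-3.75},{"grip":1,"ty":2.7,"tz":-4.5},{"grip":1,"ty":3.15,"tz":-5.25},{"grip":1,"ty":3.6,"tz":-6},{"grip":1,"ty":4.05,"tz":-6.75},{"grip":1,"ty":4.5,"tz":-7.5},{"grip":1,"ty":4.98,"tz":-8.29},{"grip":1,"ty":4.98,"tz":-8.29}]'
python3 - <<'E'
from h import *
plan([563,146,109])
w=shot('wrist');print(w['eye'],rot(w['attitude']).round(2))
im=w['image'][:,:,::-1].copy()
for p,c in(((563,146,150),(0,0,255)),((513,172,100),(0,255,0))):
    q=proj(w,p);print(q);cv2.circle(im,tuple(int(x) for x in q),3,c,-1)
cv2.imwrite('pics/wrist1.png',im)
E
```

```text
eef [ 366.3 -187.2  229.6] shift units tx ty tz [ 3.017  4.977 -8.294]
[[ 0.     1.     0.007]
 [ 0.     0.007 -1.   ]
 [-1.     0.    -0.   ]]
[ 447.39847942 -187.22343765  407.77188675] [[ 0.01  0.96  0.28]
 [-1.    0.01  0.  ]
 [-0.   -0.28  0.96]]
[-74.87468223 -19.37989272]
[-23.75493138  55.14204676]$[0]: bad value
```

View pics/wrist1.png

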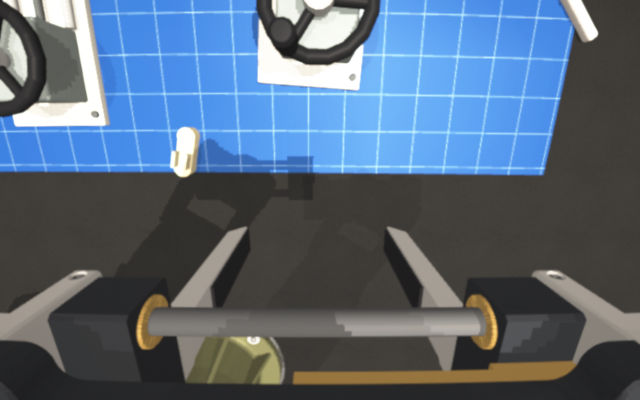

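The move was refused because every row needs all the keys. The wrist view, taken from the old pose, only shows the bow wheel at (318,0) and part of the hull wheel at far left.

```bash
python3 -m jog '[{"grip":1,"tx":0,"turn":0,"ty":0.45,"tz":-0.75},{"grip":1,"tx":0,"turn":0,"ty":0.9,"tz":-1.5},{"grip":1,"tx":0,"turn":0,"ty":1.35,"tz":-2.25},{"grip":1,"tx":0,"turn":0,"ty":1.8,"tz":-3},{"grip":1,"tx":0,"turn":0,"ty":2.25,"tz":-3.75},{"grip":1,"tx":0,"turn":0,"ty":2.7,"tz":-4.5},{"grip":1,"tx":0,"turn":0,"ty":3.15,"tz":-5.25},{"grip":1,"tx":0,"turn":0,"ty":3.6,"tz":-6},{"grip":1,"tx":0,"turn":0,"ty":4.05,"tz":-6.75},{"grip":1,"tx":0,"turn":0,"ty":4.5,"tz":-7.5},{"grip":1,"tx":0,"turn":0,"ty":4.98,"tz":-8.29},{"grip":1,"tx":0,"turn":0,"ty":4.98,"tz":-8.29}]'
python3 - <<'E'
from h import *
plan([563,146,109])
w=shot('wrist')
im=w['image'][:,:,::-1].copy()
for p,c in(((563,146,150),(0,0,255)),((513,172,100),(0,255,0))):
    q=proj(w,p);print(q);cv2.circle(im,tuple(int(x) for x in q),2,c,-1)
cv2.imwrite('pics/wrist2.png',im)
E
```

```text
clock: 2.3
eef_pos: [565.4, 145.6, 228.1]
eef_rot: [-1.871, 1.57, 2.847]
wrist_force: [-0.9, 0.1, -1.0]
finger_gap: 94.0
eef [565.4 145.6 228.1] shift units tx ty tz [ 2.979 -0.056 -0.009]
[[-0.001  1.     0.005]
 [ 0.     0.005 -1.   ]
 [-1.    -0.001 -0.   ]]
[315.69932293 207.37313727]
[293.82131825 234.19492765]
```

View pics/wrist2.png

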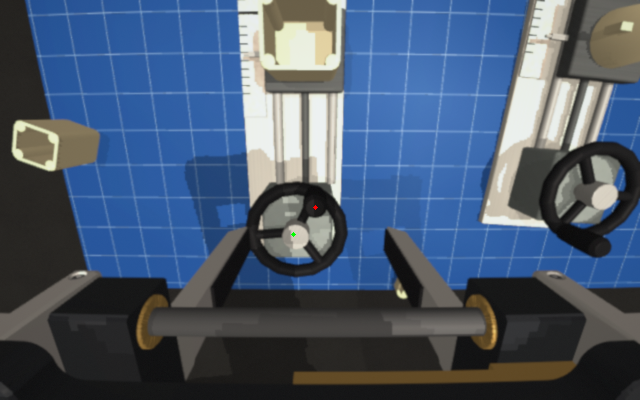

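The projected estimates land on the handle top (315,207) and close to the hub (295,235). The long mark shows near (248,13) and the pointer near (253,57). Next I descend and grip.

```bash
python3 - <<'E'
from h import *
w=shot('wrist','wrist3.png')
for n,u,v,z in(('hub',295.5,235.5,102),('rim',297,229,92),('handle',316,206,150),('edge',304,91.5,52),('mark',249,13,12),('pointer',253,57,20)):print(n,onz(w,u,v,z).round(1))
g=cv2.resize(w['image'][0:130,225:355,::-1],None,fx=4.6,fy=4.6,interpolation=cv2.INTER_CUBIC);cv2.imwrite('pics/crop2.png',g)
E
python3 -m jog '[{"grip":1,"tx":0.6,"turn":0,"ty":-0.04,"tz":0},{"grip":1,"tx":1.2,"turn":0,"ty":-0.04,"tz":0},{"grip":1,"tx":1.8,"turn":0,"ty":-0.04,"tz":0},{"grip":1,"tx":2.4,"turn":0,"ty":-0.04,"tz":0},{"grip":1,"tx":2.8,"turn":0,"ty":-0.04,"tz":0},{"grip":1,"tx":2.95,"turn":0,"ty":-0.04,"tz":0},{"grip":0.4,"tx":2.95,"turn":0,"ty":-0.04,"tz":0},{"grip":0.2,"tx":2.95,"turn":0,"ty":-0.04,"tz":0},{"grip":0.1,"tx":2.95,"turn":0,"ty":-0.04,"tz":0},{"grip":0.1,"tx":2.95,"turn":0,"ty":-0.04,"tz":0},{"grip":0.1,"tx":2.95,"turn":0,"ty":-0.04,"tz":0},{"grip":0.1,"tx":2.95,"turn":0,"ty":-0.04,"tz":0}]' 15
```

```text
hub [511.2 167.8 102. ]
rim [515.3 166.6  92. ]
handle [563.4 143.6 150. ]
edge [675.3 158.6  52. ]
mark [771.5 228.3  12. ]
pointer [719.2 224.2  20. ]
clock: 3.4
eef_pos: [562.0, 143.1, 112.0]
eef_rot: [1.781, 1.57, 0.213]
wrist_force: [0.3, 0.3, -0.0]
finger_gap: 57.5
```

View pics/crop2.png

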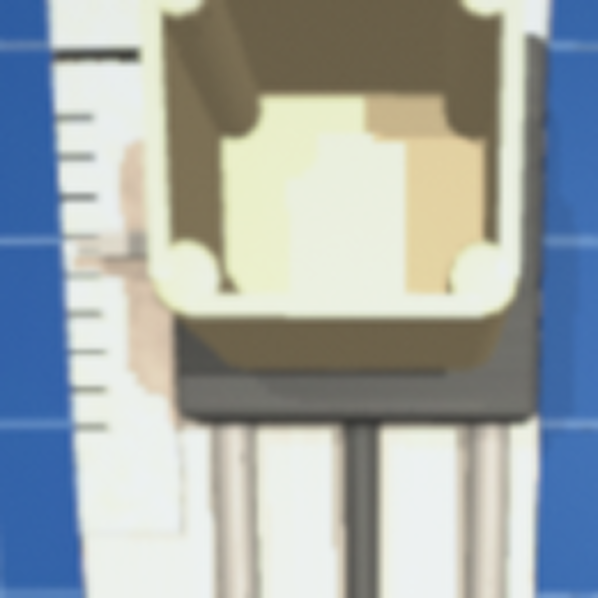

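The pointer is at crop row 258 and the mark at row 53, about 52 mm apart. The carriage is therefore near x = 208, and it needs about 0.87 turn clockwise. The gripper is still closing.

```bash
python3 -m jog '[{"grip":0.1,"tx":0.05,"ty":0,"tz":0,"turn":0},{"grip":0.1,"tx":0.05,"ty":0,"tz":0,"turn":0},{"grip":0.1,"tx":0.05,"ty":0,"tz":0,"turn":0},{"grip":0.1,"tx":0.05,"ty":0,"tz":0,"turn":0},{"grip":0.1,"tx":0.05,"ty":0,"tz":0,"turn":0},{"grip":0.1,"tx":0.05,"ty":0,"tz":0,"turn":0},{"grip":0.1,"tx":0.05,"ty":0,"tz":0,"turn":0},{"grip":0.1,"tx":0.05,"ty":0,"tz":0,"turn":0},{"grip":0.1,"tx":0.05,"ty":0,"tz":0,"turn":0},{"grip":0.1,"tx":0.05,"ty":0,"tz":0,"turn":0}]' 15
python3 - <<'E'
from h import *
plan([563,146,109])
A=np.array([512.5,170.]);H=manip.read_state()['eef_pos'][:2];a0=np.arctan2(*(H-A)[::-1]);print(np.degrees(a0),np.hypot(*(H-A)))
for k in range(1,25):
    p=A+55*np.array([np.cos(a0-k*np.pi/12),np.sin(a0-k*np.pi/12)]);q0=A+55*np.array([np.cos(a0),np.sin(a0)]);d=(p-q0)/40;print(k*15,'ty %.2f tz %.2f'%(d[0],-d[1]))
w=shot('wrist','wrist4.png')
E
```

```text
clock: 4.23
eef_pos: [561.8, 143.1, 109.4]
eef_rot: [-2.131, 1.571, 2.585]
wrist_force: [-0.8, 2.6, -0.7]
finger_gap: 24.4
eef [561.8 143.1 109.4] shift units tx ty tz [ 0.01   0.031 -0.071]
[[-0.     1.     0.004]
 [ 0.     0.004 -1.   ]
 [-1.    -0.    -0.   ]]
-28.604561056063076 56.10370781352678
15 ty -0.21 tz 0.29
30 ty -0.49 tz 0.52
45 ty -0.82 tz 0.66
60 ty -1.17 tz 0.72
75 ty -1.53 tz 0.68
90 ty -1.87 tz 0.55
105 ty -2.16 tz 0.34
120 ty -2.38 tz 0.06
135 ty -2.53 tz -0.27
150 ty -2.58 tz -0.62
165 ty -2.54 tz -0.98
180 ty -2.41 tz -1.32
195 ty -2.20 tz -1.61
210 ty -1.92 tz -1.83
225 ty -1.60 tz -1.98
240 ty -1.24 tz -2.03
255 ty -0.88 tz -1.99
270 ty -0.55 tz -1.87
285 ty -0.26 tz -1.65
300 ty -0.03 tz -1.37
315 ty 0.11 tz -1.05
330 ty 0.17 tz -0.69
345 ty 0.13 tz -0.33
360 ty 0.00 tz 0.00
```

View pics/wrist4.png

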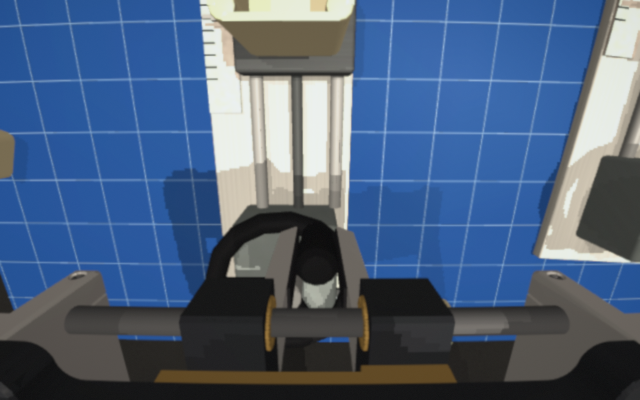

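The handle is held between the fingers, with the gap at 24.4 mm. I'll turn the first 90° clockwise and check the force.

```bash
python3 -m jog '[{"grip":0.1,"tx":0,"ty":-0.21,"tz":0.29,"turn":0},{"grip":0.1,"tx":0,"ty":-0.49,"tz":0.52,"turn":0},{"grip":0.1,"tx":0,"ty":-0.82,"tz":0.66,"turn":0},{"grip":0.1,"tx":0,"ty":-1.17,"tz":0.72,"turn":0},{"grip":0.1,"tx":0,"ty":-1.53,"tz":0.68,"turn":0},{"grip":0.1,"tx":0,"ty":-1.87,"tz":0.55,"turn":0},{"grip":0.1,"tx":0,"ty":-1.87,"tz":0.55,"turn":0},{"grip":0.1,"tx":0,"ty":-1.87,"tz":0.55,"turn":0}]' 15
python3 - <<'E'
from h import *
s=manip.read_state();print(s['eef_pos'],s['wrist_force'])
w=shot('wrist','wrist5.png')
g=w['image'][:,:,::-1];cv2.imwrite('pics/wrist5.png',g)
E
```

```text
clock: 4.95
eef_pos: [486.9, 121.7, 109.5]
eef_rot: [2.443, 1.569, 0.877]
wrist_force: [4.0, 7.9, -5.9]
finger_gap: 24.4
[486.94127377 121.69935402 109.53420614] [ 4.01293408  7.92478642 -5.90579969]
```

View pics/wrist5.png

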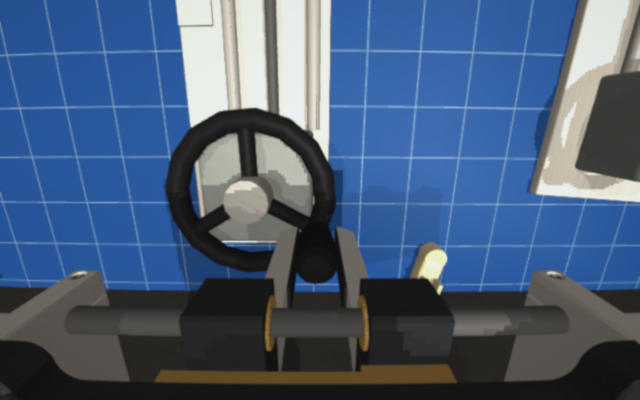

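The wheel turned with the handle held (TCP at 487,122) and the force is mild. I continue to 240°.

```bash
python3 -m jog '[{"grip":0.1,"tx":0,"ty":-0.29,"tz":-0.22,"turn":0},{"grip":0.1,"tx":0,"ty":-0.51,"tz":-0.5,"turn":0},{"grip":0.1,"tx":0,"ty":-0.66,"tz":-0.83,"turn":0},{"grip":0.1,"tx":0,"ty":-0.70,"tz":-1.18,"turn":0},{"grip":0.1,"tx":0,"ty":-0.66,"tz":-1.54,"turn":0},{"grip":0.1,"tx":0,"ty":-0.53,"tz":-1.88,"turn":0},{"grip":0.1,"tx":0,"ty":-0.32,"tz":-2.17,"turn":0},{"grip":0.1,"tx":0,"ty":-0.04,"tz":-2.39,"turn":0},{"grip":0.1,"tx":0,"ty":0.28,"tz":-2.54,"turn":0},{"grip":0.1,"tx":0,"ty":0.64,"tz":-2.59,"turn":0},{"grip":0.1,"tx":0,"ty":0.64,"tz":-2.59,"turn":0},{"grip":0.1,"tx":0,"ty":0.64,"tz":-2.59,"turn":0}]' 15
python3 - <<'E'
from h import *
s=manip.read_state();print(s['eef_pos'],s['wrist_force'],s['finger_gap'])
w=shot('wrist','wrist6.png')
t=shot('top','top2.png')
a=cv2.resize(t['image'][85:175,175:265,::-1],None,fx=4.4,fy=4.4,interpolation=cv2.INTER_CUBIC)
b=cv2.resize(w['image'][:220,0:400,::-1],None,fx=1,fy=1)
o=np.zeros((400,800,3),np.uint8);o[:396,:396]=a;o[:220,400:]=b;cv2.imwrite('pics/crop3.png',o)
E
```

```text
clock: 6.0
eef_pos: [512.6, 225.2, 109.6]
eef_rot: [2.414, 1.569, 0.847]
wrist_force: [1.3, 7.6, -0.4]
finger_gap: 24.5
[512.55708913 225.15210264 109.58510227] [ 1.33010225  7.55834726 -0.42007017] 24.467018700261793
```

View pics/crop3.png

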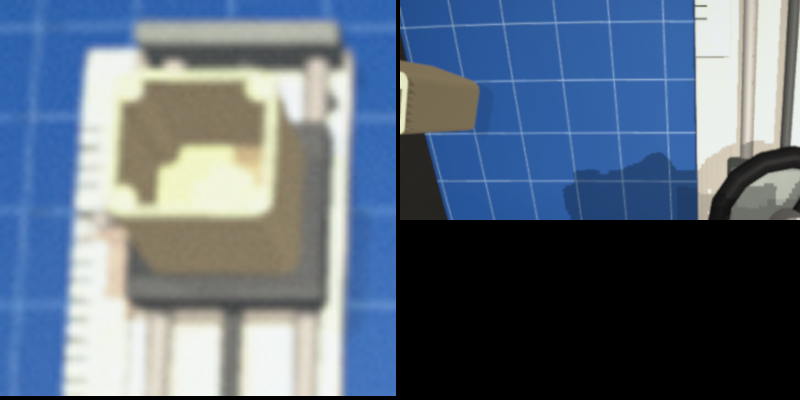

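Three points fit the axle at (513.3,170.2), and about 241° has been turned (40 mm). I'll turn 60° more, release, lift, and look from directly over the mark.

```bash
python3 -m jog '[{"grip":0.1,"tx":0,"ty":0.36,"tz":0.04,"turn":0},{"grip":0.1,"tx":0,"ty":0.69,"tz":0.18,"turn":0},{"grip":0.1,"tx":0,"ty":0.98,"tz":0.39,"turn":0},{"grip":0.1,"tx":0,"ty":1.2,"tz":0.67,"turn":0},{"grip":0.1,"tx":0,"ty":1.2,"tz":0.67,"turn":0},{"grip":0.1,"tx":0,"ty":1.2,"tz":0.67,"turn":0},{"grip":0.6,"tx":0,"ty":1.2,"tz":0.67,"turn":0},{"grip":0.6,"tx":0,"ty":1.2,"tz":0.67,"turn":0},{"grip":0.6,"tx":0,"ty":1.2,"tz":0.67,"turn":0},{"grip":0.6,"tx":0,"ty":1.2,"tz":0.67,"turn":0},{"grip":0.6,"tx":0,"ty":1.2,"tz":0.67,"turn":0}]' 15
python3 -c "
from h import *
s=manip.read_state();print(s['wrist_force'],s['finger_gap']);plan([692,210,240])"
```

```text
clock: 7.02
eef_pos: [560.2, 197.9, 109.5]
eef_rot: [-0.945, 1.571, -2.512]
wrist_force: [-0.1, -0.6, -0.2]
finger_gap: 54.2
[-0.06060442 -0.5898679  -0.16704311] 54.199260425736455
eef [560.2 197.9 109.5] shift units tx ty tz [-3.264  3.296 -0.29 ]
[[-0.     1.     0.004]
 [-0.     0.004 -1.   ]
 [-1.    -0.     0.   ]]
```

```bash
python3 -m jog '[{"grip":0.6,"tx":-0.8,"ty":0,"tz":0,"turn":0},{"grip":0.6,"tx":-1.7,"ty":0,"tz":0,"turn":0},{"grip":0.6,"tx":-2.6,"ty":0.2,"tz":0,"turn":0},{"grip":0.6,"tx":-3.3,"ty":0.9,"tz":-0.1,"turn":0},{"grip":0.6,"tx":-3.3,"ty":1.8,"tz":-0.2,"turn":0},{"grip":0.6,"tx":-3.3,"ty":2.6,"tz":-0.3,"turn":0},{"grip":0.6,"tx":-3.3,"ty":3.3,"tz":-0.3,"turn":0},{"grip":0.6,"tx":-3.3,"ty":3.3,"tz":-0.3,"turn":0},{"grip":0.6,"tx":-3.3,"ty":3.3,"tz":-0.3,"turn":0},{"grip":0.6,"tx":-3.3,"ty":3.3,"tz":-0.3,"turn":0},{"grip":0.6,"tx":-3.3,"ty":3.3,"tz":-0.3,"turn":0}]'
python3 - <<'E'
from h import *
w=shot('wrist','wrist7.png');print(w['eye'],proj(w,(773,225,12)))
E
```

```text
clock: 7.93
eef_pos: [691.6, 210.5, 242.4]
eef_rot: [1.836, 1.57, 0.27]
wrist_force: [0.3, 0.5, -0.1]
finger_gap: 56.0
[772.65706522 210.21689117 420.60789564] [306.21708909 117.54233727]
```

View pics/wrist7.png

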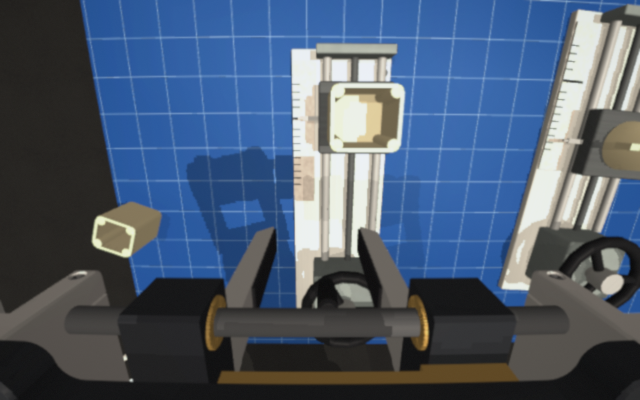

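The view from overhead shows the scale at columns 293–316, with the pointer near (303,118) close to the mark. I'll zoom in and print row profiles. 10 pictures viewed so far.

Run:
```python
from h import *
g=cv2.imread('pics/wrist7.png')
cv2.imwrite('pics/crop4.png',cv2.resize(g[70:190,280:400],None,fx=5,fy=5,interpolation=cv2.INTER_CUBIC))
gr=cv2.cvtColor(g,cv2.COLOR_BGR2GRAY)
print(np.c_[np.arange(78,190),gr[78:190,292:320:2]][0:60])
```

```text
[[ 78 216 238 239 239 238 239 239 238 238 238 238 238 239 239]
 [ 79 217 238 238 239 238 239 238 238 238 238 238 238 239 238]
 [ 80 216 238 238 239 238 238 238 238 238 238 238 238 239 238]
 [ 81 216 238 238 238 238 238 238 238 239 238 238 238 239 234]
 [ 82 212 235 236 235 237 238 238 239 239 238 238 238 239 222]
 [ 83 189 218 218 218 234 238 238 239 239 238 238 236 237 200]
 [ 84 169 193 193 194 231 238 239 239 239 238 237 228 229 179]
 [ 85 198 228 228 228 235 238 239 239 238 238 234 208 209 152]
 [ 86 205 238 238 237 238 238 238 239 239 238 229 198 200 142]
 [ 87 203 238 238 238 238 238 238 238 238 238 222 197 200 141]
 [ 88 203 238 239 238 238 238 238 238 238 238 219 197 200 142]
 [ 89 203 238 238 239 239 238 238 238 239 238 218 197 201 142]
 [ 90 198 233 234 234 238 238 238 238 238 238 219 198 200 142]
 [ 91 179 216 215 214 234 238 238 238 238 238 220 200 200 143]
 [ 92 170 204 204 200 232 239 238 239 239 238 221 200 200 142]
 [ 93 193 230 231 231 236 239 238 239 239 239 221 199 200 141]
 [ 94 200 237 238 238 239 239 239 239 237 237 221 199 200 140]
 [ 95 194 238 238 238 239 239
[... 1980 characters left out ...]
9 142]
 [127 133 233 235 235 238 239 235 208 211 212 207 200 209 139]
 [128 124 216 218 219 233 239 235 207 209 208 208 200 210 131]
 [129 123 197 197 198 226 239 235 207 205 206 208 201 208 126]
 [130 131 222 224 224 233 240 236 209 204 205 207 201 208 125]
 [131 137 235 237 237 238 240 236 210 205 206 205 199 208 124]
 [132 139 237 239 239 239 240 235 211 207 207 206 199 208 124]
 [133 140 237 239 239 239 239 235 212 208 207 207 198 209 124]
 [134 139 236 238 239 239 239 235 212 209 206 206 198 208 123]
 [135 134 229 230 230 236 239 234 208 209 208 207 199 208 123]
 [136 120 199 200 201 227 239 234 207 209 210 206 199 208 125]
 [137 123 218 221 223 233 239 234 206 207 210 206 198 208 124]]
```

View pics/crop4.png

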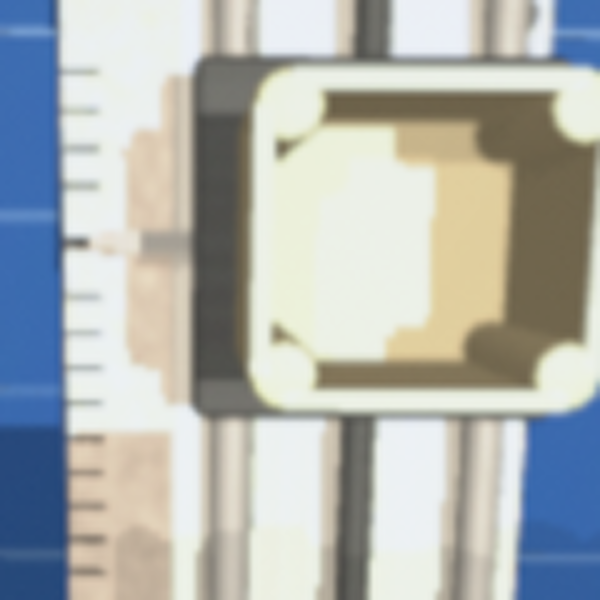

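The pointer lies over the long mark: mark centred at row 118.1, pointer at about 118.5, which is roughly 0.5 mm. The camera eye is at x = 772.7, directly above the mark, so parallax is negligible. The gripper is clear of everything, so I'm handing in.

```bash
python3 -c "
from h import *
s=manip.read_state();print(s['clock'],s['wrist_force'],s['finger_gap'],s['qd'].round(3));manip.sign_off()"
```

```text
7.9833 [ 0.62787003 -0.61410916  0.3607634 ] 56.53197623892587 [-0.002 -0.001 -0.005  0.001  0.002 -0.001]
the job is handed in; nothing more can be done
```

I gripped the hull handwheel's handle, turned it about 300° clockwise (roughly 50 mm of slide travel), let go and lifted clear. The job was handed in at 8 s.

- **Pointer position:** the last look, from directly above the mark, shows the pointer covering the long black mark. It sits within about 0.5 mm, slightly towards the wheel if anything. I left that, since it is close to what the picture can resolve.
- **Disagreement:** my first reading, from an oblique view, put the gap to the mark at about 52 mm. That suggests 1–2 mm still to go. I trusted the overhead view because parallax there is negligible.
- **At hand-in:** the arm was still and touching nothing, with wrist force under 1 N.
- **Bow slide:** I never touched its handwheel, but I made no separate check of its position at the end.

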